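# Stand up the toppled die plug and lock it into the extruder's bayonet mouth

### The job

The clay extruder's die plug has toppled over in its row on the ware board: stand it back upright on its round foot in the gap between its two neighbours and let go of it. Then take it by its square wooden head, push it down into the bayonet mouth of the upright barrel with its lugs through the two slots, twist it a quarter turn clockwise (seen from above) against the spring, and finish while still gripping it and pressing it fully home, so that a colleague can fit the locking pin. Leave the neighbours and everything else on the bench where they are.

Things in the scene. Friction and masses are not known exactly. Their poses are not given: they have to be found in the camera images.
- plug: Die plug, 90 mm long, 0.15-0.31 kg. Round aluminium shank, 36 mm diameter, z 0 to 40 mm (foot chamfered 3 mm); square wooden head 36 x 36 mm, z 40 to 90 mm, flats facing x and y. Lug bar across the shank along y: 52 mm tip to tip, 9 mm wide, z 12 to 20 mm. Origin: centre of the foot; z: foot to head. Starts lying on a flat of its head, across the row, head roughly to the robot, y level.
- ware_board: Fixed flat plywood board, 150 mm (x) by 360 mm (y), 12 mm thick. Origin: centre of its underside. The row runs along its y axis: neighbours stand near y = +125 and -125 mm; the toppled plug belongs in the gap between them, at the board's centre (within 40 mm is fine).
- barrel: Fixed upright extruder barrel: square 84 x 84 mm housing on a 120 x 120 x 12 mm foot plate; flat steel top lip 110 mm above the origin (centre of the underside, z up). The plug enters with its lug bar along the barrel's x axis (slots), then turns below the lip clockwise from above, about 92 degrees to a stop, so the bar lies along the barrel's y axis; the other way is blocked.
- mouth (a point): Centre of the barrel's mouth at the top of its 8 mm thick lip; axes as the barrel's. Round hole 39 mm across with two slots 14 mm wide reaching 29 mm from the axis along +x and -x. The lugs are clear below the lip when the plug's foot is 28 mm below this point; fully home it is 34 mm below. If let go when turned, the spring lifts the plug 6 mm until its lugs catch under the lip.
- follower (a joint): Sprung round follower plate inside the barrel that the plug's foot pushes down. 0 = up (its top 20 mm below the top of the lip), 0.014 m = fully down, plug fully home. Spring: 5 N at 0, rising 0.5 N per mm to 12 N at 0.014.
- glaze_jar: Neighbour in the row: closed round jar 54 mm in diameter, 75 mm tall, standing. Origin: centre of the underside. Leave standing.
- test_vase: Neighbour in the row: small terracotta vase 58 mm in diameter at its widest, 90 mm tall, standing. Origin: centre of the underside. Leave standing.
- beaker: Bystander: terracotta cup 72 mm in diameter, 80 mm tall. Origin: centre of the underside.
- glaze_brush: Bystander: brush 170 mm long lying on the bench along its x axis. Origin: at its middle, on the underside.
- clay_block: Bystander: block 50 x 85 x 35 mm. Origin: centre of the underside.
- die_ring: Bystander: flat aluminium ring 60 mm in diameter, 8 mm thick. Origin: centre of the underside.
- slip_bowl: Bystander: white bowl 90 mm in diameter, 45 mm tall. Origin: centre of the underside.
Mind the look-alikes: they are no part of the job. What is shaped like the barrel but green is not meant.

How it is judged:
By the outcome, as a careful person would: the job done as asked, in the order asked, and still so for the second after the job is handed in, while the arm keeps its last pose, push and grip.
It also fails if it takes over 56 s, if anything falls off the work surface, if the arm or the gripper's body presses on something with over 40 N, if the wrist force passes 120 N, or if a joint passes its speed limit or range.

### The arm

A 7-joint arm with a two-finger parallel gripper is mounted at the origin on the work surface. World frame = base frame: x ahead of the robot, y to its left, z up, the work surface at z = 0. Lengths are in mm, angles in rad, forces in N, time in s.
With the tool pointing down it reaches from about 400 to 875 mm from the base axis. Payload 4.4 kg.
Tool frame: the origin (TCP) lies at the very end of the fingers, on their centre line; the grasp point (between the pads) lies ctrl.grip_depth behind it (ctrl.grip_depth is the distance from the TCP to the grasp point, in mm); y points along the fingers, x is the direction in which the jaws open and shut, and the axes are right-handed (so a half turn about y gives the same grasp; the last joint's range is limited). The gripper opens to 85 mm and grips with 20 to 120 N. Pads are 22 mm wide; open, the fingers measure 114 mm over their backs; the gripper's body (76 mm by 85 mm) begins 54 mm behind the grasp point. The pads swing forward as they close: fully open they stand 13 mm farther back than shut.
Start: joints at [-1.195, 0.628, 0.038, 1.517, -0.027, 0.996, -0.02], TCP at [277.897, 587.615, 208.713] pointing down, gripper open.
Joint ranges: [-3.06, 3.06], [-0.37, 2.12], [-1.25, 1.32], [0.18, 2.47], [-1.1, 4.24], [0.23, 1.98], [-2.94, 2.94]. Speed limits (rad/s): [2.57, 2.57, 3.14, 3.14, 3.14, 3.14, 3.14].

### API

Orientations are given as [roll, pitch, yaw] about the fixed x, y, z axes, in that order (R = Rz(yaw) Ry(pitch) Rx(roll)).
In Python, from cell import ctrl gives the robot as it stands.
- The arm moves only by the tool apply_moves, never from a script. Its argument "motion" is a list of rows, each a list of 5 numbers: the shift along the tool's x, y, z in cm, then the turn about the tool's y in rad, then the finger opening in cm, from 0 to 8.54. In form: [[tx, ty, tz, roll, hand], ...]. A call has 1 to 20 rows; each row is the pose to reach, as a shift and turn from the pose commanded when the call began, along the tool's axes at that moment; what a row does not reach only later rows make up. A row lasts 1/8 s, in which the tool goes at most 62.5 mm and 10.7 degrees, less where a joint would pass 70% of its speed; a pose out of reach is approached as far as the arm can. A call with a gripper value outside its range is refused whole. The fingers move at their own pace and stop on an object; the grip force is fixed at half the most. Time passes only in rows, so rows that repeat a pose let the fingers close. It gives the time, the measured TCP pose, the force and the opening at its end, in the units of the state.
- ctrl.read_state(): the state, without advancing time (a new reading comes with each control period).
- ctrl.get_image(name): name is "scene" or "side" or "wrist"; returns a dict with "image" (400x640x3 uint8, red, green, blue), "vfov" (degrees; the focal length in pixels is half the picture's height over the tangent of half this angle, whatever the lens; pixels are square), "cx", "cy" (the principal point, pixels), "extrinsics" (4x4, takes a point from world to camera coordinates); the wrist camera has in their place "tool_from_camera" (4x4, takes a point from camera to tool coordinates, whose origin is the TCP and whose axes are the tool frame's). Camera axes: x right, y up, looking along -z (the intrinsics and any distortion apply to the point x, -y, -z); pixel columns grow to the right and rows downward; lengths in mm; the calibration is good to about 2 mm. A picture is of the moment at which its call begins: read the wrist's pose just before it. There is no depth.
- ctrl.finish_job(): hands the job in, once; it reports no verdict.
Trained networks look in a picture, given as the dict that the camera call returned (one of the last four; its "shot" number tells which), for a name from the list of things; names that differ only in an ending like _2 or _b are one class to them, and where a whole thing is asked for, a point or a joint stands for the part that bears it (a point fixed in the world has none). Each returns a list of dicts, best first, with "confidence" (0 to 1); they miss things now and then, are a little off and sometimes report something else, mostly with a low value. They report only what shows in the picture. A call takes as long as a camera call. They do not tell look-alikes from the thing itself.
- ctrl.search_frame(picture, query): "location" ([x, y, z] in mm, in world coordinates, good to about 4 mm: the middle of the surface that is visible of it).
- ctrl.mark_of(picture, query): "location" ([x, y, z] in mm, in world coordinates, good to about 4 mm: a listed point, or the origin of a listed thing).
The state is a dict: "clock": time; "qpos": joint angles; "qd": joint speeds; "tau": joint torques, N m; "eef_pos": TCP position; "tool_rot": TCP orientation; "force": force on the tool from outside, world axes, zero at the start; "torque": the same for the moment, N m; "width": finger opening in mm.
Only numpy, scipy, OpenCV 4.12 (cv2) and the standard library are available. Lean on these libraries where they do the work, as an engineer would, in place of code of your own. Each camera call takes 0.05 s, during which the arm holds its last target.

## Working session

There is one attempt and no reset: what is moved stays moved. The work goes in short steps, Python scripts to look and compute and a tool call to move; the robot and the scene stay as the last step left them, time stands still between calls to the robot, and variables do not carry over. Pictures are saved under pics/ and viewed, and the job is handed in when it is done.

Besides the shell and the picture viewer there is one more tool, called after "Request:" as a command line: name --pt "numbers of a row" for each row, then --argument value for the rest. apply_moves: Moves the arm, as the interface text tells. Its arguments: {"type":"object","properties":{"motion":{"type":"array","items":{"type":"array","items":{"type":"number"}}}},"required":["motion"]}

```bash
ls; mkdir -p pics
cat > h.py <<'E'
import numpy as np, cv2, math
from cell import ctrl
np.set_printoptions(precision=2,suppress=True)
def snap(n,fn):
    s=ctrl.read_state(); p=ctrl.get_image(n); cv2.imwrite('pics/'+fn,p['image'][:,:,::-1]); return s,p
from scipy.spatial.transform import Rotation as R
def T(s):
    M=np.eye(4); M[:3,:3]=R.from_euler('xyz',s['tool_rot']).as_matrix(); M[:3,3]=s['eef_pos']; return M
E
python3 - <<'E'
from h import *
s=ctrl.read_state(); print(s, ctrl.grip_depth)
for n in ['scene','side','wrist']:
    s,p=snap(n,n+'0.png'); print(n,{k:v for k,v in p.items() if k!='image'})
    for q in ['plug','ware_board','barrel','mouth','glaze_jar','test_vase','beaker','clay_block','die_ring','slip_bowl','glaze_brush']:
        print(q,[(np.round(d['location']),round(d['confidence'],2)) for d in ctrl.mark_of(p,q)][:3])
E
```

```text
pics
{'clock': 0.0, 'qpos': array([-1.19,  0.63,  0.04,  1.52, -0.03,  1.  , -0.02]), 'qd': array([-0., -0.,  0.,  0., -0., -0.,  0.]), 'tau': array([  0.  , -56.34,   1.23, -19.34,   0.01,   0.01,  -0.  ]), 'eef_pos': array([277.61, 586.97, 207.77]), 'tool_rot': array([-1.57,  0.  ,  1.13]), 'force': array([-0.16, -0.12,  0.54]), 'torque': array([ 0.06, -0.04, -0.  ]), 'width': 85.28546905755256} 18.700000000000003
scene {'vfov': 54.1869021797464, 'cx': 318.4353930306685, 'cy': 199.80715402980675, 'extrinsics': array([[    0.89,     0.46,     0.01,  -498.34],
       [   -0.33,     0.62,     0.71,   143.09],
       [    0.32,    -0.63,     0.71, -1670.2 ],
       [    0.  ,     0.  ,     0.  ,     1.  ]]), 'shot': 1}
plug [(array([563., 205.,  31.]), 0.68), (array([ 431., -385.,    2.]), 0.24)]
ware_board [(array([513., 203.,  -0.]), 0.6)]
barrel [(array([ 535., -176.,   -0.]), 0.78), (array([ 426., -540.,    1.]), 0.56), (array([494., 328.,  12.]), 0.16)]
mouth [(array([ 536., -177.,  110.]), 0.98), (array([ 418., -544.,  110.]), 0.95), (array([512., 203.,  -1.]), 0.19)]
glaze_jar [
[... 1263 characters left out ...]
 0.78)]
clay_block [(array([ 710., -172.,   -1.]), 0.59)]
die_ring [(array([ 624., -334.,    1.]), 0.49)]
slip_bowl [(array([658., 435.,  -3.]), 0.57)]
glaze_brush [(array([ 432., -386.,   -5.]), 0.62), (array([ 537., -182.,   -2.]), 0.4)]
wrist {'vfov': 59.83453963714963, 'cx': 312.1098558589708, 'cy': 199.71207540025458, 'tool_from_camera': array([[   1.  ,   -0.  ,   -0.  ,   -0.93],
       [  -0.  ,    0.32,   -0.95, -164.71],
       [   0.  ,    0.95,    0.32,   82.36],
       [   0.  ,    0.  ,    0.  ,    1.  ]]), 'shot': 3}
plug []
ware_board []
barrel []
mouth []
glaze_jar []
test_vase [(array([492., 326.,  13.]), 0.7)]
beaker []
clay_block []
die_ring []
slip_bowl []
glaze_brush []
```

View pics/scene0.png

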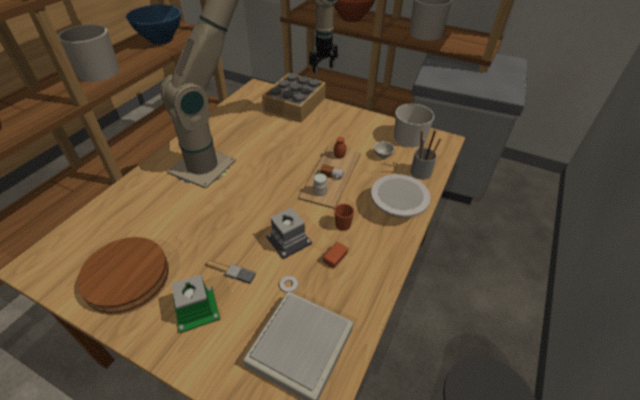

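View pics/side0.png

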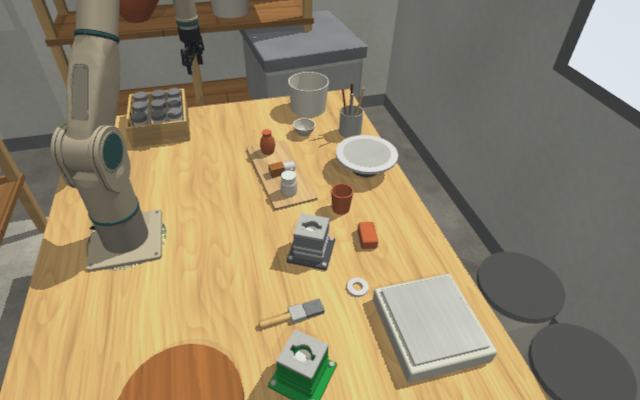

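View pics/wrist0.png

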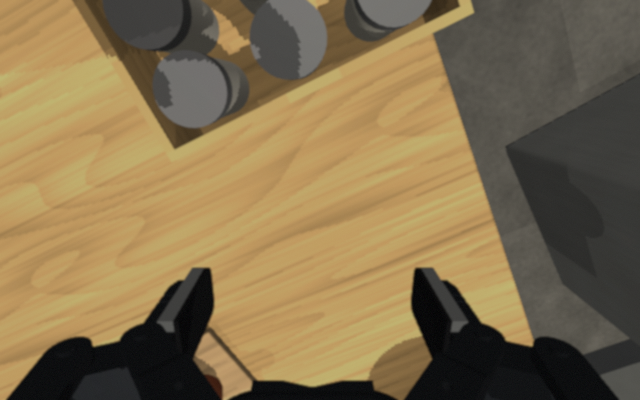

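Candidates for the barrel: grey at scene (288,228), world about (536,-178), and green at (194,300), world about (418,-544). The grey one is meant. The plug lies at scene (332,172) between the jar (320,185) and the vase (340,147). I'll go over the board for a close look.

```bash
cat >> h.py <<'E'
def to(x,y,z,yaw=None,s=None):
    "print row (cm, rad) to reach world TCP x,y,z,yaw from present measured pose"
    s=s or ctrl.read_state(); M=T(s)
    d=M[:3,:3].T@(np.array([x,y,z])-M[:3,3])/10
    r=0 if yaw is None else -((yaw-s['tool_rot'][2]+math.pi)%(2*math.pi)-math.pi)
    print('row',np.round(d,2),round(r,3),'eef',s['eef_pos'],s['tool_rot'],'q',s['qpos'])
E
python3 - <<'E'
from h import *
to(495,203,150,1.5708)
for n in ['scene','side']:
    im=cv2.imread(f'pics/{n}0.png'); 
    c=im[140:210,290:370] if n=='scene' else im[120:210,240:320]
    d=im[200:260,255:325] if n=='scene' else im[205:275,280:345]
    a=cv2.resize(c,(400,400),interpolation=3);b=cv2.resize(d,(400,400),interpolation=3)
    cv2.imwrite(f'pics/{n}c.png',np.hstack([a,b]))
E
```

```text
row [-25.48   5.87 -36.07] -0.442 eef [277.87 587.6  208.71] [-1.57  0.    1.13] q [-1.19  0.63  0.04  1.52 -0.03  1.   -0.02]
```

View pics/sidec.png

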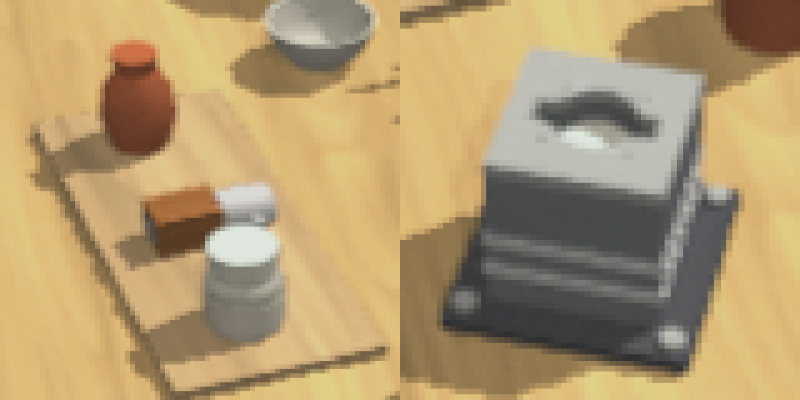

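The crops show the plug lying with its brown head to the robot and its bright shank outward. The right crop is the grey barrel, with its slots roughly along world x.

Request:
apply_moves --pt "-25.5 5.0 -36 -0.442 8.5" --pt "-25.5 5.0 -36 -0.442 8.5" --pt "-25.5 5.0 -36 -0.442 8.5" --pt "-25.5 5.0 -36 -0.442 8.5" --pt "-25.5 5.0 -36 -0.442 8.5" --pt "-25.5 5.0 -36 -0.442 8.5" --pt "-25.5 5.0 -36 -0.442 8.5" --pt "-25.5 5.0 -36 -0.442 8.5" --pt "-25.5 5.0 -36 -0.442 8.5" --pt "-25.5 5.0 -36 -0.442 8.5" --pt "-25.5 5.0 -36 -0.442 8.5"

```text
clock: 3.18
eef_pos: [493.5, 205.0, 158.9]
tool_rot: [-1.571, -0.001, 1.574]
force: [0.3, 0.1, 0.0]
width: 85.4
```

Run:
```python
from h import *
s,p=snap('wrist','w1.png'); print(s['clock'],s['eef_pos'],s['tool_rot'],s['qpos'],s['force'])
for q in ['plug','ware_board','glaze_jar','test_vase']:
    print(q,[(np.round(d['location']),round(d['confidence'],2)) for d in ctrl.mark_of(p,q)][:3],[(np.round(d['location']),round(d['confidence'],2)) for d in ctrl.search_frame(p,q)][:2])
```

```text
3.175 [493.55 205.03 158.88] [-1.57 -0.    1.57] [-0.38  0.53 -0.09  1.89  0.07  0.72  1.06] [0.31 0.12 0.04]
plug [(array([561., 200.,  30.]), 0.95)] [(array([509., 193.,  48.]), 0.69)]
ware_board [(array([510., 205.,  -2.]), 0.8)] [(array([489., 224.,  10.]), 0.69)]
glaze_jar [(array([523.,  84.,  12.]), 0.57)] [(array([512.,  95.,  86.]), 0.94)]
test_vase [(array([489., 327.,  13.]), 0.9), (array([659., 434.,  -4.]), 0.62)] [(array([484., 314.,  82.]), 0.89)]
```

View pics/w1.png

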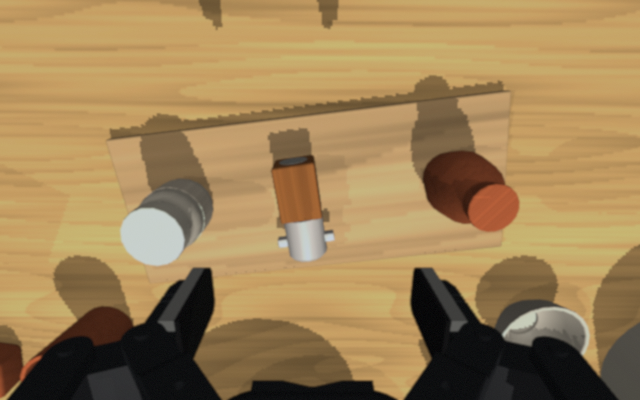

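Run:
```python
from h import *
im=cv2.imread('pics/w1.png'); cv2.imwrite('pics/w1c.png',cv2.resize(im[140:275,250:370],None,fx=4.4,fy=4.4,interpolation=cv2.INTER_CUBIC))
```

```text
(no output)
```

View pics/w1c.png

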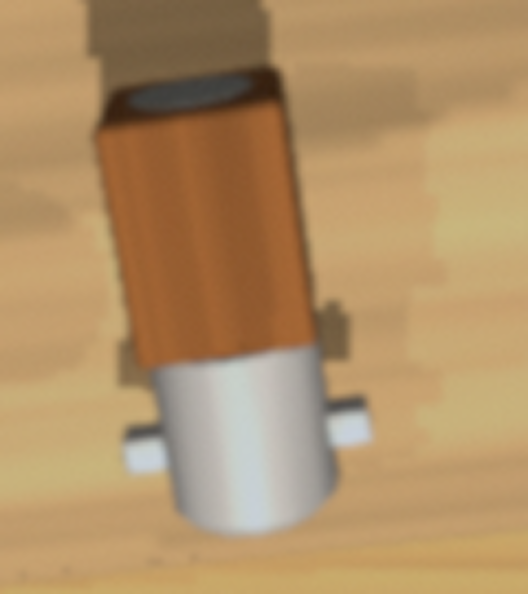

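```bash
cat >> h.py <<'E'
def wpix(s,p,uv,z):
    uv=np.atleast_2d(uv).astype(float); f=200/math.tan(math.radians(p['vfov'])/2)
    if 'extrinsics' in p: C=np.linalg.inv(p['extrinsics'])
    else: C=T(s)@p['tool_from_camera']
    d=np.c_[(uv[:,0]-p['cx'])/f,-(uv[:,1]-p['cy'])/f,-np.ones(len(uv))]@C[:3,:3].T
    o=C[:3,3]; return o+d*((z-o[2])/d[:,2])[:,None]
E
python3 - <<'E'
from h import *
s=ctrl.read_state(); p=ctrl.get_image('wrist')
c=np.array([[100,128],[285,100],[313,345],[140,368]])/4.4+[250,140]
w=wpix(s,p,c,48); print(w)
print([np.linalg.norm(w[i]-w[(i+1)%4]) for i in range(4)])
ax=(w[2]+w[3]-w[0]-w[1])/2; print('axis dir(head->foot) deg',np.degrees(np.arctan2(ax[1],ax[0])))
ax=(w[1]-w[0]+w[2]-w[3]);print(np.degrees(np.arctan2(ax[1],ax[0]))-90)
b=wpix(s,p,[[108,140],[510,92],[500,243]],12);print(b, b[1]-b[0])
E
```

```text
[[478.59 170.28  48.  ]
 [473.29 204.43  48.  ]
 [521.65 210.    48.  ]
 [526.49 176.37  48.  ]]
[np.float64(34.548178676235544), np.float64(48.67794557555017), np.float64(33.984294373664085), np.float64(48.2872706800264)]
axis dir(head->foot) deg 6.906497546590622
8.501208586814215
[[460.8   19.83  12.  ]
 [419.54 371.68  12.  ]
 [562.06 387.96  12.  ]] [-41.26 351.85   0.  ]
```

Run:
```python
from h import *
to(486,189,60,1.702);to(486,189,16,1.702)
```

```text
row [-1.42  9.87  0.83] -0.131 eef [494.29 203.16 158.69] [-1.57 -0.    1.57] q [-0.38  0.53 -0.09  1.89  0.07  0.72  1.06]
row [-1.42 14.27  0.83] -0.131 eef [494.29 203.16 158.69] [-1.57 -0.    1.57] q [-0.38  0.53 -0.09  1.89  0.07  0.72  1.06]
```

Run:
```python
from h import *
for i in range(2):
    s,p=snap('wrist',f'w2{i}.png'); print(s['clock'],s['eef_pos'])
a=cv2.imread('pics/w1.png',0)[140:275,250:370].astype(np.float32);b=cv2.imread('pics/w21.png',0)[140:275,250:370].astype(np.float32)
print(cv2.phaseCorrelate(a,b))
```

```text
3.675 [494.29 203.16 158.69]
3.725 [494.31 203.14 158.69]
((1.9918123199536382, -0.11565261706351748), 1.1161613071995018)
```

The first picture was taken while the arm was still settling: 2 px, about 1.9 mm in y. I've corrected for that, and now go down and grip.

Request:
apply_moves --pt "-1.25 5 0.88 -0.131 7.0" --pt "-1.25 9 0.88 -0.131 7.0" --pt "-1.25 12 0.88 -0.131 7.0" --pt "-1.25 14.2 0.88 -0.131 7.0" --pt "-1.25 14.2 0.88 -0.131 6" --pt "-1.25 14.2 0.88 -0.131 4.5" --pt "-1.25 14.2 0.88 -0.131 3.5" --pt "-1.25 14.2 0.88 -0.131 2.5" --pt "-1.25 14.2 0.88 -0.131 2.5"

```text
clock: 4.9
eef_pos: [486.3, 191.0, 18.1]
tool_rot: [-1.573, -0.001, 1.702]
force: [-1.1, -0.1, 5.7]
width: 34.0
```

Run:
```python
from h import *
s,p=snap('wrist','w3.png'); print(s['clock'],s['eef_pos'],s['force'],s['width'])
```

```text
4.9 [486.33 190.98  18.12] [-1.12 -0.1   5.69] 33.98328856528945
```

View pics/w3.png

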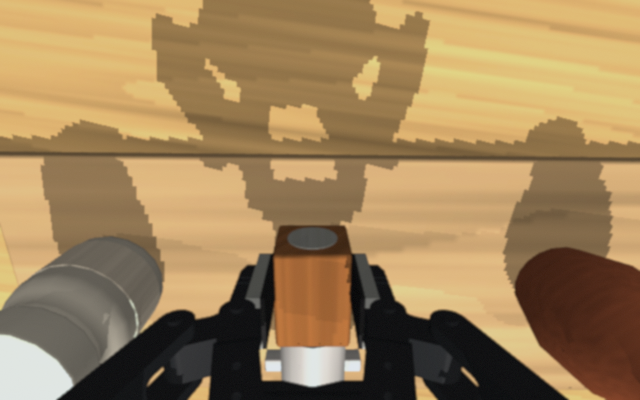

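Gripped at a width of 34. Now I lift and see whether the foot swings down.

Request:
apply_moves --pt "0 -1.5 0 0 2.5" --pt "0 -3 0 0 2.5" --pt "0 -4.5 0 0 2.5" --pt "0 -4.5 0 0 2.5"

```text
clock: 5.45
eef_pos: [486.6, 191.1, 63.3]
tool_rot: [-1.574, -0.001, 1.702]
force: [0.4, -0.4, -3.2]
width: 34.0
```

Run:
```python
from h import *
s,p=snap('wrist','w4.png'); print(s['clock'],s['eef_pos'],s['force'],s['torque'],s['width'])
s,p=snap('side','s4.png')
a=cv2.resize(cv2.imread('pics/w4.png')[200:400,160:480],(640,400))
b=cv2.resize(cv2.imread('pics/s4.png')[100:220,230:330],None,fx=3.33,fy=3.33,interpolation=2); b=b[:400]
cv2.imwrite('pics/c4.png',np.hstack([a[:399,:450],b[:399]]))
```

```text
5.45 [486.61 191.14  63.34] [ 0.36 -0.36 -3.15] [0.02 0.16 0.01] 33.998190712179685
```

View pics/c4.png

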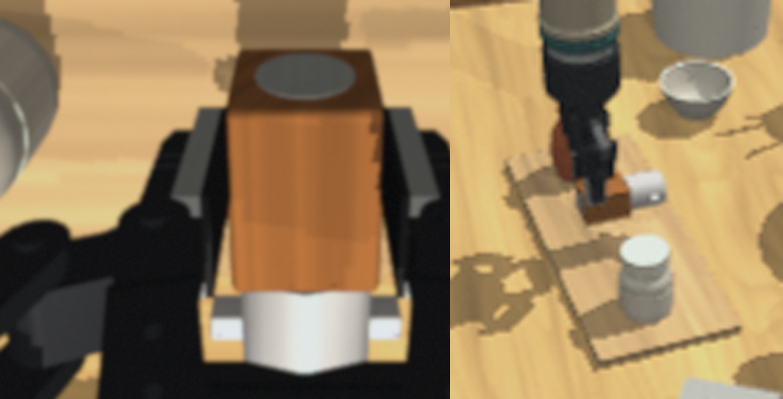

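It is held level: the grip's torsion is greater than the gravity moment (3 N weight). I'll lower until it is just above the board and try easing the fingers so that the foot droops.

Request:
apply_moves --pt "0 1.0 0 0 2.5" --pt "0 2.0 0 0 3.0" --pt "0 2.0 0 0 3.2" --pt "0 2.0 0 0 3.3" --pt "0 2.0 0 0 3.3"

```text
clock: 6.18
eef_pos: [485.7, 190.8, 41.8]
tool_rot: [-1.571, -0.0, 1.702]
force: [-0.6, 0.7, -3.5]
width: 33.5
```

Run:
```python
from h import *
s,p=snap('wrist','w5.png'); print(s['clock'],s['eef_pos'],s['force'],s['torque'],s['width'])
```

```text
6.175 [485.66 190.78  41.83] [-0.58  0.75 -3.55] [-0.01  0.1   0.03] 33.53616138601803
```

Request:
apply_moves --pt "0 0 0 0 3.38" --pt "0 0 0 0 3.38"

```text
clock: 6.48
eef_pos: [485.6, 190.7, 41.9]
tool_rot: [-1.571, -0.0, 1.702]
force: [-0.5, -0.1, -2.7]
width: 34.1
```

Run:
```python
from h import *
s,p=snap('wrist','w6.png'); print(s['clock'],s['eef_pos'],s['force'],s['torque'],s['width'])
b=[cv2.imread(f'pics/w{i}.png')[200:400,200:420] for i in (5,6)]
cv2.imwrite('pics/c6.png',cv2.resize(np.hstack(b),None,fx=1.8,fy=1.8))
```

```text
6.475 [485.58 190.68  41.87] [-0.55 -0.1  -2.74] [-0.03  0.11  0.04] 34.1439528431689
```

View pics/c6.png

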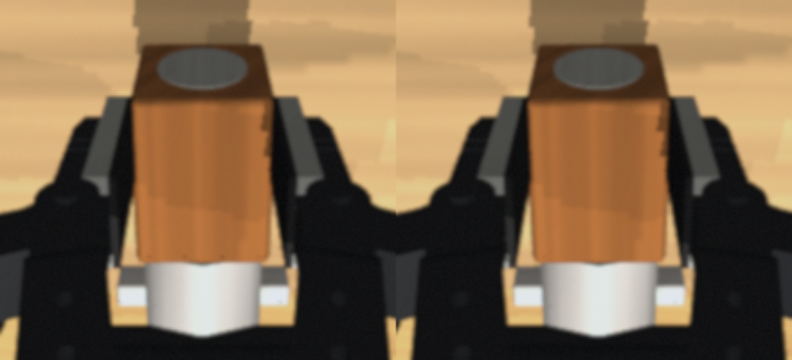

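Request:
apply_moves --pt "0 0 0 0 3.45" --pt "0 0 0 0 3.45"

```text
clock: 6.78
eef_pos: [485.5, 190.7, 41.7]
tool_rot: [-1.571, -0.0, 1.702]
force: [-0.2, 0.2, -3.9]
width: 34.6
```

Run:
```python
from h import *
s,p=snap('wrist','w7.png'); print(s['clock'],s['eef_pos'],s['force'],s['torque'],s['width'])
```

```text
6.775 [485.5  190.69  41.74] [-0.24  0.21 -3.94] [-0.03  0.1   0.01] 34.64127259225386
```

Request:
apply_moves --pt "0 0 0 0 3.52" --pt "0 0 0 0 3.52"

```text
clock: 7.08
eef_pos: [485.5, 190.7, 41.7]
tool_rot: [-1.571, -0.0, 1.702]
force: [-0.1, 0.4, -3.8]
width: 35.4
```

Run:
```python
from h import *
s,p=snap('wrist','w8.png'); print(s['clock'],s['eef_pos'],s['force'],s['torque'],s['width'])
b=[cv2.imread(f'pics/w{i}.png')[200:400,200:420] for i in (7,8)]
cv2.imwrite('pics/c8.png',cv2.resize(np.hstack(b),None,fx=1.8,fy=1.8))
```

```text
7.075 [485.5  190.68  41.69] [-0.06  0.4  -3.79] [-0.01  0.15 -0.02] 35.41731366263998
```

View pics/c8.png

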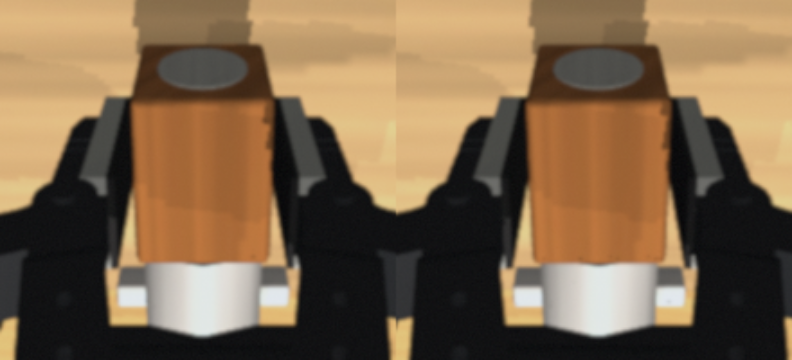

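Width follows the command, so the grip eases gradually. I'll keep easing in small steps.

Request:
apply_moves --pt "0 0 0 0 3.57" --pt "0 0 0 0 3.57"

```text
clock: 7.38
eef_pos: [485.7, 190.8, 41.9]
tool_rot: [-1.571, -0.0, 1.702]
force: [0.5, -0.0, -0.1]
width: 35.5
```

Run:
```python
from h import *
s,p=snap('wrist','w9.png'); print(s['clock'],s['eef_pos'],s['force'],s['torque'],s['width'])
```

```text
7.375 [485.71 190.8   41.89] [ 0.48 -0.   -0.14] [-0.01  0.02  0.02] 35.51347849444305
```

Request:
apply_moves --pt "0 0 0 0 3.61" --pt "0 0 0 0 3.61"

```text
clock: 7.68
eef_pos: [485.8, 190.8, 41.9]
tool_rot: [-1.571, -0.0, 1.702]
force: [0.1, -0.2, 0.7]
width: 36.3
```

Run:
```python
from h import *
s,p=snap('wrist','w10.png'); print(s['clock'],s['eef_pos'],s['force'],s['torque'],s['width'])
b=[cv2.imread(f'pics/w{i}.png')[200:400,200:420] for i in (9,10)]
cv2.imwrite('pics/c10.png',cv2.resize(np.hstack(b),None,fx=1.8,fy=1.8))
```

```text
7.675 [485.76 190.76  41.87] [ 0.13 -0.16  0.7 ] [0.   0.   0.01] 36.299224614359986
```

View pics/c10.png

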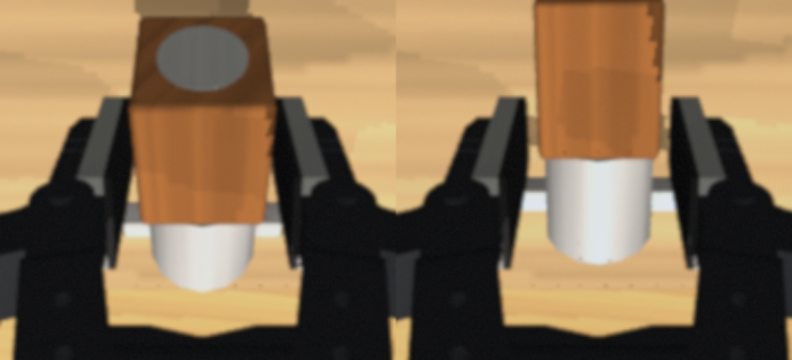

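At 3.57 the foot swung down between the pads; at 3.61 it slipped free and lies flat again, a bit nearer the robot. So a brief ease to 3.57 followed by closing works as a pivot. I'll back off and measure again.

Request:
apply_moves --pt "0 -3 0 0 7" --pt "0 -6 1 0 7" --pt "0 -6 1 0 7" --pt "0 -6 1 0 7"

```text
clock: 8.22
eef_pos: [475.6, 189.3, 101.4]
tool_rot: [-1.571, 0.0, 1.702]
force: [-0.1, 0.5, 1.0]
width: 70.3
```

Run:
```python
from h import *
s,p=snap('wrist','w11.png'); print(s['clock'],s['eef_pos'],s['force'],s['torque'],s['width'])
cv2.imwrite('pics/c11.png',cv2.resize(cv2.imread('pics/w11.png')[100:330,220:420],None,fx=2.5,fy=2.5,interpolation=2))
```

```text
8.225 [475.6  189.26 101.43] [-0.06  0.48  0.98] [-0.01  0.03 -0.02] 70.29030897608007
```

View pics/c11.png

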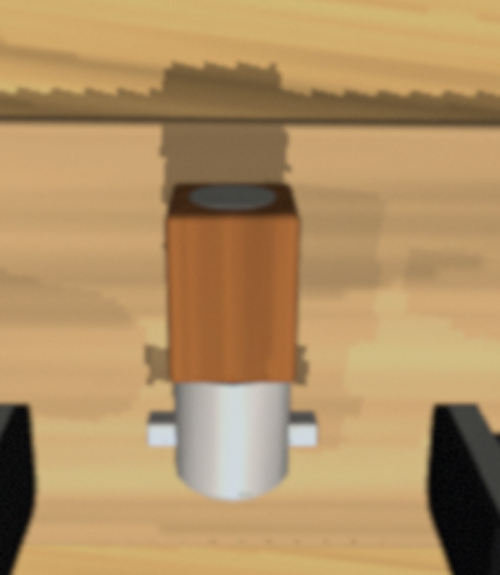

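Run:
```python
from h import *
s=ctrl.read_state(); p=ctrl.get_image('wrist')
c=np.array([[167,216],[299,216],[296,381],[171,381]])/2.5+[220,100]
w=wpix(s,p,c,48); print(w, s['eef_pos'])
a=np.array([math.cos(math.radians(7.5)),math.sin(math.radians(7.5))])
e=(w[0]+w[1])[:2]/2; print(e)
g=e+10*a; print(g); to(g[0],g[1],17,1.702)
```

```text
[[459.48 169.42  48.  ]
 [454.96 203.61  48.  ]
 [502.45 210.27  48.  ]
 [507.03 175.71  48.  ]] [475.36 189.12 101.03]
[457.22 186.51]
[467.14 187.82]
row [-0.02  8.39  0.81] -0.0 eef [475.27 189.09 100.86] [-1.57  0.    1.7 ] q [-0.36  0.59 -0.11  2.    0.12  0.56  1.15]
```

Request:
apply_moves --pt "0 4 0.82 0 7" --pt "0 7 0.82 0 6" --pt "0 8.35 0.82 0 5" --pt "0 8.35 0.82 0 4" --pt "0 8.35 0.82 0 3" --pt "0 8.35 0.82 0 2.5" --pt "0 8.35 0.82 0 2.5" --pt "0 6 0.82 0 2.5" --pt "0 4 0.82 0 2.5" --pt "0 4 0.82 0 3.4" --pt "0 4 0.82 0 3.52" --pt "0 4 0.82 0 3.55" --pt "0 4 0.82 0 3.55" --pt "0 4 0.82 0 3.2" --pt "0 4 0.82 0 3.0"

```text
clock: 10.2
eef_pos: [467.4, 188.3, 61.6]
tool_rot: [-1.571, -0.0, 1.702]
force: [0.4, -0.6, -2.0]
width: 33.3
```

Run:
```python
from h import *
s,p=snap('wrist','w12.png'); print(s['clock'],s['eef_pos'],s['force'],s['torque'],s['width'])
cv2.imwrite('pics/c12.png',cv2.resize(cv2.imread('pics/w12.png')[170:400,200:420],None,fx=2,fy=2,interpolation=2))
```

```text
10.2 [467.44 188.32  61.56] [ 0.41 -0.64 -2.05] [-0.02  0.06  0.03] 33.25557197867002
```

View pics/c12.png

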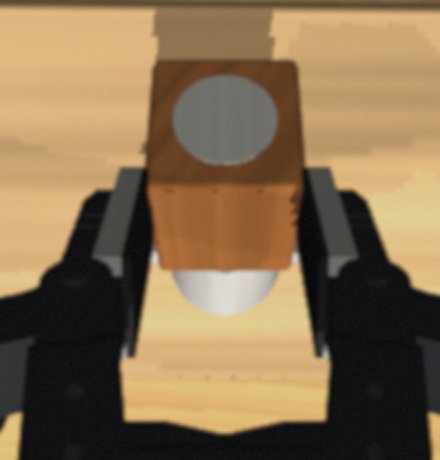

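It works: the head is now tilted about 35–40° with the foot down, and it is held again. I repeat higher.

Request:
apply_moves --pt "0 -2 0 0 3.0" --pt "0 -3.5 0 0 3.0" --pt "0 -3.5 0 0 3.4" --pt "0 -3.5 0 0 3.52" --pt "0 -3.5 0 0 3.55" --pt "0 -3.5 0 0 3.55" --pt "0 -3.5 0 0 3.2" --pt "0 -3.5 0 0 3.0"

```text
clock: 11.25
eef_pos: [467.5, 188.3, 96.6]
tool_rot: [-1.571, -0.0, 1.702]
force: [-0.8, -0.0, -3.5]
width: 33.0
```

Run:
```python
from h import *
s,p=snap('wrist','w13.png'); print(s['clock'],s['eef_pos'],s['force'],s['torque'],s['width'])
s,p=snap('side','s13.png')
a=cv2.resize(cv2.imread('pics/w13.png')[170:400,200:420],None,fx=1.8,fy=1.8,interpolation=2)
b=cv2.resize(cv2.imread('pics/s13.png')[110:220,235:330],(360,414),interpolation=2)
cv2.imwrite('pics/c13.png',np.hstack([a,b]))
```

```text
11.25 [467.49 188.34  96.61] [-0.79 -0.   -3.49] [-0.03 -0.   -0.01] 32.9573835224791
```

View pics/c13.png

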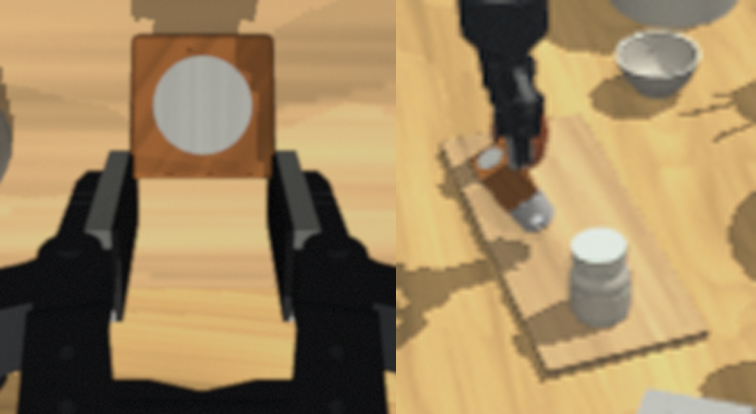

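Tilt is now about 60°, read from the head's face in the wrist view and from the side view. I'll lower so the foot is nearly on the board, then ease once more.

Request:
apply_moves --pt "0 1 0 0 3.0" --pt "0 2.0 0 0 3.0" --pt "0 2.0 0 0 3.4" --pt "0 2.0 0 0 3.52" --pt "0 2.0 0 0 3.55" --pt "0 2.0 0 0 3.55" --pt "0 2.0 0 0 3.2" --pt "0 2.0 0 0 3.0"

```text
clock: 12.35
eef_pos: [467.5, 188.3, 76.8]
tool_rot: [-1.571, -0.0, 1.702]
force: [0.6, -1.1, -2.5]
width: 33.2
```

Run:
```python
from h import *
s,p=snap('wrist','w14.png'); print(s['clock'],s['eef_pos'],s['force'],s['torque'],s['width'])
s,p=snap('side','s14.png')
a=cv2.resize(cv2.imread('pics/w14.png')[170:400,200:420],None,fx=1.8,fy=1.8,interpolation=2)
b=cv2.resize(cv2.imread('pics/s14.png')[110:220,235:330],(360,414),interpolation=2)
cv2.imwrite('pics/c14.png',np.hstack([a,b]))
```

```text
12.35 [467.51 188.3   76.79] [ 0.64 -1.1  -2.46] [0.01 0.01 0.05] 33.152067632709
```

View pics/c14.png

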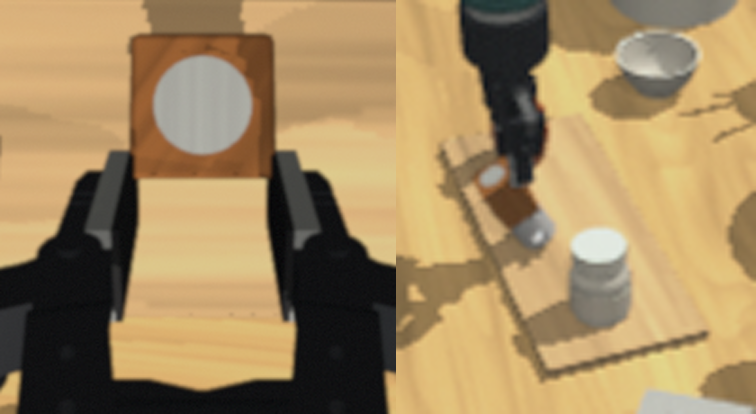

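Request:
apply_moves --pt "0 0.3 0 0 3.3" --pt "0 0.5 0 0 3.3" --pt "0 0.5 0 0 3.3"

```text
clock: 12.82
eef_pos: [468.5, 188.8, 73.7]
tool_rot: [-1.573, -0.0, 1.702]
force: [-3.1, -1.3, 19.1]
width: 33.4
```

Run:
```python
from h import *
s=ctrl.read_state(); print(s['clock'],s['eef_pos'],s['force'],s['torque'],s['width'])
s,p=snap('scene','sc15.png')
cv2.imwrite('pics/c15.png',cv2.resize(cv2.imread('pics/sc15.png')[130:210,290:370],(640,640),interpolation=2)[:600])
```

```text
12.825 [468.5  188.75  73.72] [-3.07 -1.33 19.06] [-0.36  0.74 -0.  ] 33.37841691112052
```

View pics/c15.png

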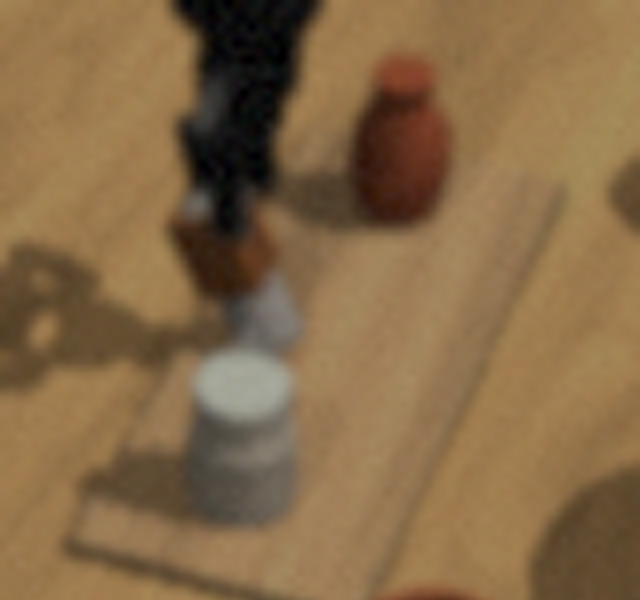

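Foot contact with about 20 N. With eased fingers I now drag the head over the foot, following the arc, so board friction brings it upright.

Request:
apply_moves --pt "0 -0.05 -0.5 0 3.45" --pt "0 -0.15 -1.0 0 3.48" --pt "0 -0.2 -1.5 0 3.48" --pt "0 -0.25 -2.0 0 3.48" --pt "0 -0.25 -2.0 0 3.48"

```text
clock: 13.5
eef_pos: [487.6, 191.0, 74.1]
tool_rot: [-1.571, -0.0, 1.702]
force: [0.3, -0.1, 3.3]
width: 35.1
```

Run:
```python
from h import *
s,p=snap('wrist','w16.png'); print(s['clock'],s['eef_pos'],s['force'],s['torque'],s['width'])
s,p=snap('side','s16.png')
a=cv2.resize(cv2.imread('pics/w16.png')[170:400,200:420],None,fx=1.8,fy=1.8,interpolation=2)
b=cv2.resize(cv2.imread('pics/s16.png')[110:220,235:330],(360,414),interpolation=2)
cv2.imwrite('pics/c16.png',np.hstack([a,b]))
```

```text
13.5 [487.63 191.    74.15] [ 0.27 -0.05  3.31] [0.01 0.31 0.  ] 35.11237071316979
```

View pics/c16.png

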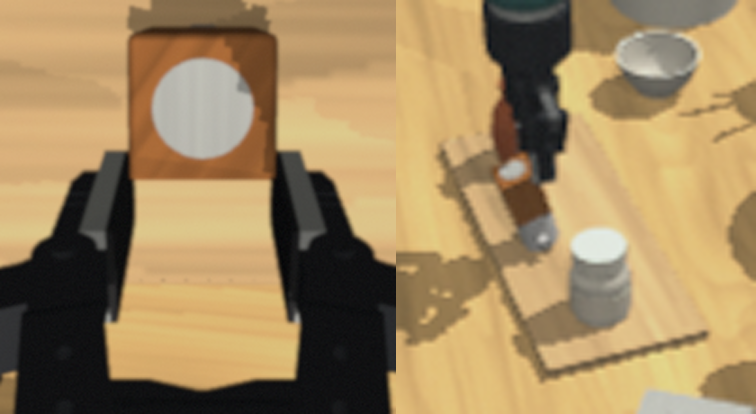

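The foot stayed in place and the tilt grew. I continue.

Request:
apply_moves --pt "0 0.1 0 0 3.46" --pt "0 0.1 -0.5 0 3.46" --pt "0 0.1 -1.0 0 3.46" --pt "0 0.1 -1.5 0 3.46" --pt "0 0.1 -1.5 0 3.46"

```text
clock: 14.22
eef_pos: [502.1, 192.6, 72.7]
tool_rot: [-1.57, 0.0, 1.702]
force: [0.3, 0.5, -0.9]
width: 34.9
```

Run:
```python
from h import *
s,p=snap('wrist','w17.png'); print(s['clock'],s['eef_pos'],s['force'],s['torque'],s['width'])
s,p=snap('side','s17.png')
a=cv2.resize(cv2.imread('pics/w17.png')[170:400,200:420],None,fx=1.8,fy=1.8,interpolation=2)
b=cv2.resize(cv2.imread('pics/s17.png')[110:220,235:330],(360,414),interpolation=2)
cv2.imwrite('pics/c17.png',np.hstack([a,b]))
```

```text
14.225 [502.14 192.63  72.73] [ 0.32  0.48 -0.89] [-0.01  0.25  0.01] 34.923430494372106
```

View pics/c17.png

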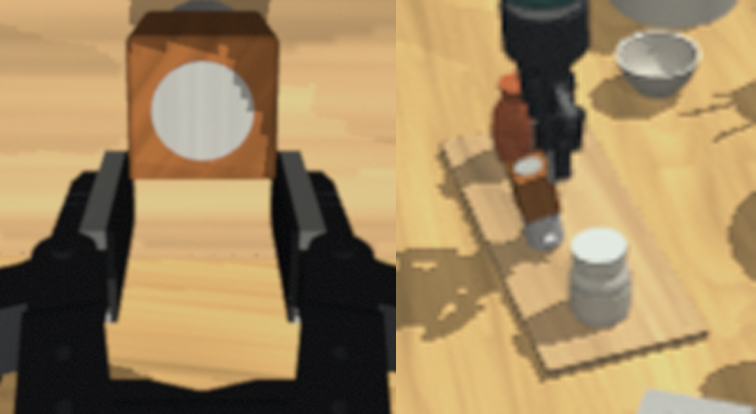

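Request:
apply_moves --pt "0 0.15 -0.3 0 3.46" --pt "0 0.2 -0.8 0 3.46" --pt "0 0.25 -1.2 0 3.46" --pt "0 0.25 -1.2 0 3.46"

```text
clock: 14.82
eef_pos: [514.4, 194.5, 70.5]
tool_rot: [-1.571, -0.0, 1.702]
force: [-0.1, -1.0, -0.2]
width: 34.6
```

Run:
```python
from h import *
s,p=snap('wrist','w18.png'); print(s['clock'],s['eef_pos'],s['force'],s['torque'],s['width'])
s,p=snap('side','s18.png')
a=cv2.resize(cv2.imread('pics/w18.png')[170:400,200:420],None,fx=1.8,fy=1.8,interpolation=2)
b=cv2.resize(cv2.imread('pics/s18.png')[110:220,235:330],(360,414),interpolation=2)
cv2.imwrite('pics/c18.png',np.hstack([a,b]))
```

```text
14.825 [514.4  194.46  70.53] [-0.13 -1.01 -0.2 ] [-0.08  0.25  0.02] 34.62867686541464
```

View pics/c18.png

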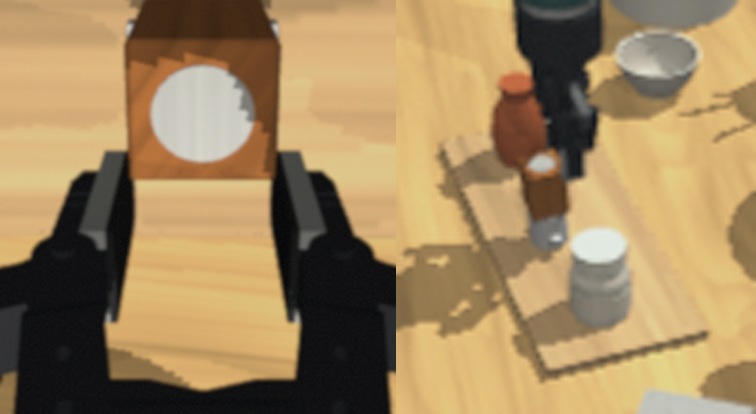

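Run:
```python
from h import *
s=ctrl.read_state(); p=ctrl.get_image('side'); g=T(s)[:3,3]
f=200/math.tan(math.radians(p['vfov'])/2)
def pr(X):
    c=p['extrinsics']@np.r_[X,1]; return np.array([p['cx']+f*c[0]/-c[2],p['cy']-f*c[1]/-c[2]])
for th in (75,80,85,90):
    t=math.radians(th); a=np.array([-math.cos(t)*.991,-math.cos(t)*.13,math.sin(t)])
    G=g+[0,0,18.7]
    for h in (10,-75): 
        q=pr(G+a*h); print(th,h,(q-[235,110])*[360/95,414/110]+[396,0],end=' ')
    print()
```

```text
75 10 [559.47 158.1 ] 75 -75 [585.34 223.45] 
80 10 [560.36 157.73] 80 -75 [578.96 226.12] 
85 10 [561.26 157.43] 85 -75 [572.45 228.36] 
90 10 [562.17 157.2 ] 90 -75 [565.86 230.14]
```

The side view agrees with a tilt of about 88°. I let go, back up, and check that it stands.

Request:
apply_moves --pt "0 0.1 -0.1 0 3.5" --pt "0 0.1 -0.1 0 3.7" --pt "0 0.1 -0.1 0 4.5" --pt "0 0.1 -0.1 0 6" --pt "0 0 -0.1 0 7" --pt "0 -3 -0.1 0 7" --pt "0 -6 1 0 7" --pt "0 -8 4 0 7" --pt "0 -8 4 0 7" --pt "0 -8 4 0 7" --pt "0 -8 4 0 7"

```text
clock: 16.35
eef_pos: [474.9, 189.1, 150.1]
tool_rot: [-1.57, 0.0, 1.702]
force: [-0.2, 1.1, 0.2]
width: 69.9
```

Run:
```python
from h import *
s,p=snap('wrist','w19.png'); print(s['clock'],s['eef_pos'],s['force'],s['torque'],s['width'])
for q in ['plug']:
    print(q,[(np.round(d['location']),round(d['confidence'],2)) for d in ctrl.mark_of(p,q)][:3])
cv2.imwrite('pics/c19.png',cv2.resize(cv2.imread('pics/w19.png')[130:400,200:420],None,fx=2.2,fy=2.2,interpolation=2))
```

```text
16.35 [474.88 189.13 150.11] [-0.17  1.11  0.25] [0.02 0.01 0.01] 69.92078968219784
plug [(array([490., 191.,  11.]), 0.91)]
```

View pics/c19.png

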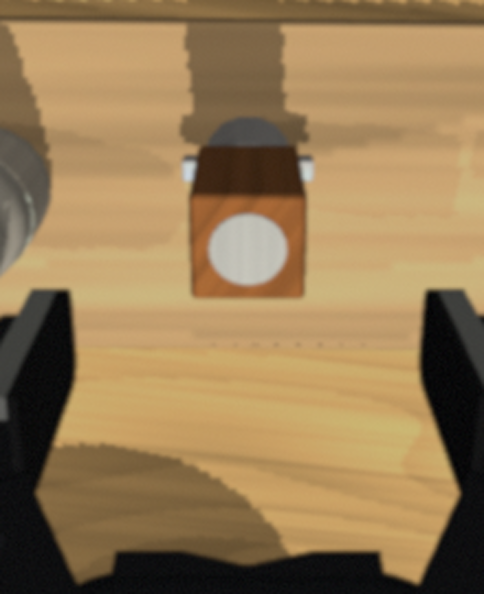

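The plug stands upright. Top face corners are about (190,196), (304,195), (305,297), (192,298) in the crop.

Run:
```python
from h import *
s=ctrl.read_state(); p=ctrl.get_image('wrist')
c=np.array([[190,196],[304,195],[305,297],[192,298]])/2.2+[200,130]
w=wpix(s,p,c,102); print(w,[np.linalg.norm(w[i]-w[(i+1)%4]) for i in range(4)]); m=w.mean(0);print(m)
v=w[1]-w[0]+w[2]-w[3]; yaw=math.atan2(v[1],v[0]); print(yaw)
to(m[0],m[1],62,yaw)
s,p=snap('side','s19.png'); print([(np.round(d['location']),round(d['confidence'],2)) for d in ctrl.mark_of(p,'plug')][:2])
cv2.imwrite('pics/c19b.png',cv2.resize(cv2.imread('pics/s19.png')[110:220,235:330],None,fx=5,fy=5,interpolation=2))
```

```text
[[479.62 171.73 102.  ]
 [474.84 205.52 102.  ]
 [508.81 211.16 102.  ]
 [513.8  176.05 102.  ]] [np.float64(34.13152637264718), np.float64(34.43521286282743), np.float64(35.46242466283665), np.float64(34.44808187801881)]
[494.27 191.12 102.  ]
1.711802679512719
row [-0.06  8.81 -1.99] -0.01 eef [474.57 189.12 150.1 ] [-1.57  0.    1.7 ] q [-0.34  0.52 -0.13  1.96  0.1   0.67  1.16]
[(array([493., 191.,  13.]), 0.78)]
```

View pics/c19b.png

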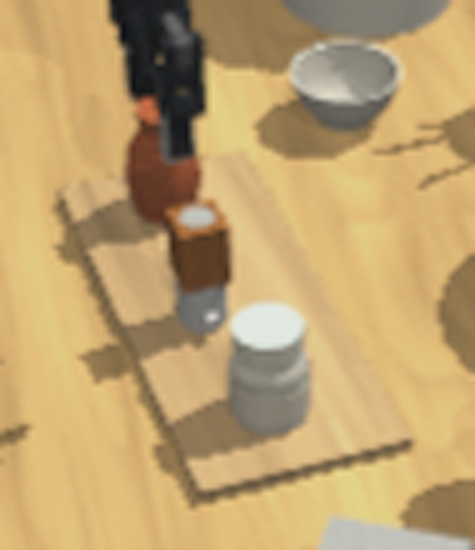

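It stands free between jar and vase, about 22 mm from the board's centre, and has been released. Now I take it by the head, centred, with the TCP 50 mm above the foot.

Request:
apply_moves --pt "-0.05 0 -1.97 -0.005 7" --pt "-0.05 3 -1.97 -0.005 7" --pt "-0.05 6 -1.97 -0.005 7" --pt "-0.05 8.8 -1.97 -0.005 7" --pt "-0.05 8.8 -1.97 -0.005 6" --pt "-0.05 8.8 -1.97 -0.005 4.5" --pt "-0.05 8.8 -1.97 -0.005 3" --pt "-0.05 8.8 -1.97 -0.005 0" --pt "-0.05 8.8 -1.97 -0.005 0" --pt "-0.05 8.8 -1.97 -0.005 0" --pt "-0.05 4 -1.97 -0.005 0" --pt "-0.05 -1 -1.97 -0.005 0" --pt "-0.05 -5 -1.97 -0.005 0" --pt "-0.05 -5 -1.97 -0.005 0"

```text
clock: 18.35
eef_pos: [495.8, 192.0, 203.7]
tool_rot: [-1.577, -0.002, 1.707]
force: [-0.2, 0.8, -3.9]
width: 34.6
```

Run:
```python
from h import *
s,p=snap('wrist','w20.png'); print(s['clock'],s['force'],s['width'])
to(470,-150,215,0.0)
to(520,-90,215,0.0)
```

```text
18.35 [-0.19  0.77 -3.9 ] 34.591383110097176
row [-33.48  -1.37   7.03] 1.707 eef [494.25 191.26 201.58] [-1.57 -0.    1.71] q [-0.32  0.47 -0.15  1.86  0.09  0.82  1.19]
row [-28.21  -1.36   1.26] 1.707 eef [494.25 191.26 201.58] [-1.57 -0.    1.71] q [-0.32  0.47 -0.15  1.86  0.09  0.82  1.19]
```

View pics/w20.png

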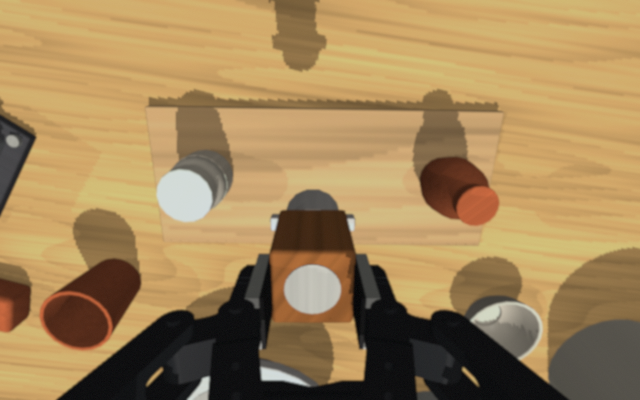

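Held upright, lugs visible at (275,222) and (350,222). I go beside the grey barrel for a clear view of the mouth.

Run:
```python
from h import *
to(536,-262,210,0.0)
```

```text
row [-45.47  -0.87   2.01] 1.707 eef [494.25 191.26 201.58] [-1.57 -0.    1.71] q [-0.32  0.47 -0.15  1.86  0.09  0.82  1.19]
```

Request:
apply_moves --pt "-45.5 -0.9 2 1.707 0" --pt "-45.5 -0.9 2 1.707 0" --pt "-45.5 -0.9 2 1.707 0" --pt "-45.5 -0.9 2 1.707 0" --pt "-45.5 -0.9 2 1.707 0" --pt "-45.5 -0.9 2 1.707 0" --pt "-45.5 -0.9 2 1.707 0" --pt "-45.5 -0.9 2 1.707 0" --pt "-45.5 -0.9 2 1.707 0" --pt "-45.5 -0.9 2 1.707 0" --pt "-45.5 -0.9 2 1.707 0" --pt "-45.5 -0.9 2 1.707 0" --pt "-45.5 -0.9 2 1.707 0" --pt "-45.5 -0.9 2 1.707 0" --pt "-45.5 -0.9 2 1.707 0"

```text
clock: 20.27
eef_pos: [536.0, -262.2, 209.8]
tool_rot: [-1.571, -0.0, 0.0]
force: [0.4, 0.3, -2.7]
width: 34.2
```

Run:
```python
from h import *
s=ctrl.read_state();print(s['clock'],s['eef_pos']);ctrl.get_image('wrist');s,p=snap('wrist','w21.png'); print(s['clock'],s['eef_pos'],s['tool_rot'],s['qpos'],s['force'],s['width'])
for q in ['mouth','barrel']: print([(d['location'],round(d['confidence'],2)) for d in ctrl.mark_of(p,q)][:2])
```

```text
20.275 [ 535.95 -262.24  209.8 ]
20.325 [ 535.95 -262.26  209.77] [-1.57 -0.    0.  ] [ 0.19  0.57  0.35  1.68 -0.23  0.93  0.63] [-0.13  0.12 -3.63] 34.53803942386734
[([532.6, -177.6, 111.1], 0.72)]
[([533.7, -180.4, 0.5], 0.77)]
```

View pics/w21.png

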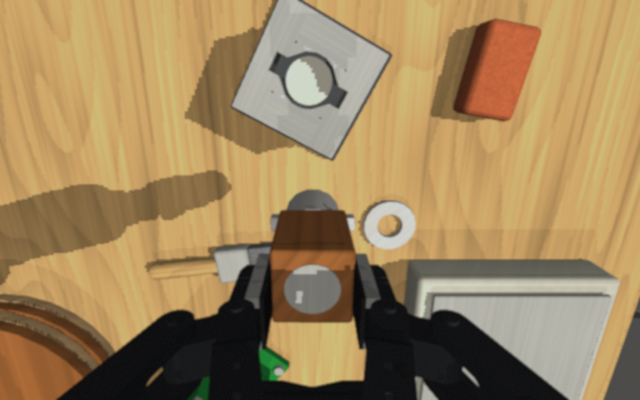

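Run:
```python
from h import *
cv2.imwrite('pics/c21.png',cv2.resize(cv2.imread('pics/w21.png')[0:165,225:400],None,fx=3.6,fy=3.6,interpolation=2))
```

```text
(no output)
```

View pics/c21.png

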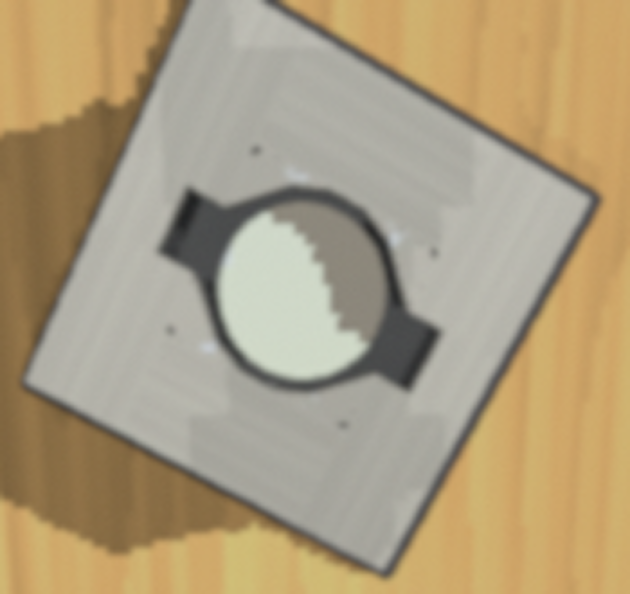

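Run:
```python
from h import *
s,p=snap('wrist','w22.png'); print(s['eef_pos'])
def cr(a): return np.array(a)/3.6+[225,0]
w=wpix(s,p,cr([[190,188],[160,253],[440,330],[411,390]]),110); print(w)
c=w.mean(0);d=w[2]+w[3]-w[0]-w[1];print('slot centre',c,'len',np.linalg.norm(d)/2,'yaw',math.atan2(d[1],d[0]))
h=wpix(s,p,cr([[24,383],[387,575],[600,198]]),110);print(h,np.linalg.norm(h[1]-h[0]),np.linalg.norm(h[2]-h[1]),'c',(h[0]+h[2])/2)
e=h[1]-h[0];print(math.atan2(e[1],e[0]));e=h[2]-h[1];print(math.atan2(e[1],e[0])-math.pi/2)
im=cv2.imread('pics/w22.png');cv2.imwrite('pics/c22.png',cv2.resize(im[180:340,240:385],None,fx=3.6,fy=3.6,interpolation=2))
```

```text
[ 535.92 -262.24  209.7 ]
[[ 511.69 -160.79  110.  ]
 [ 505.37 -172.68  110.  ]
 [ 561.33 -187.22  110.  ]
 [ 555.78 -198.97  110.  ]]
slot centre [ 533.54 -179.92  110.  ] len 56.54115213811671 yaw -0.4849695489416792
[[ 476.59 -197.63  110.  ]
 [ 551.61 -237.49  110.  ]
 [ 591.8  -162.55  110.  ]] 84.95078296351491 85.03400325543812 c [ 534.19 -180.09  110.  ]
-0.4884117048736805
-0.4922868751132834
```

View pics/c22.png

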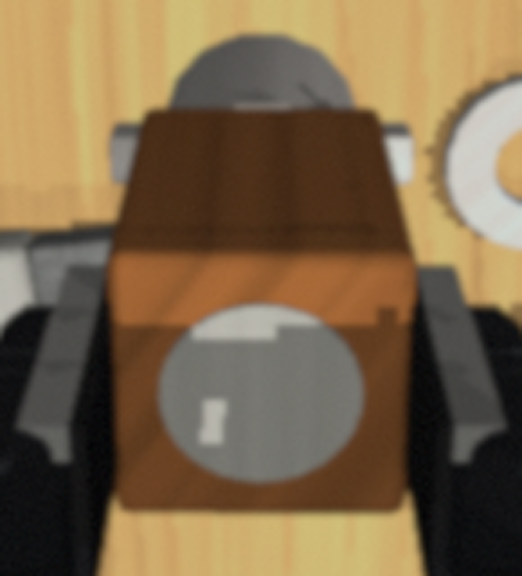

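Run:
```python
from h import *
s=ctrl.read_state();p=ctrl.get_image('wrist')
def cr(a): return np.array(a)/3.6+[240,180]
for z in (247,250):
    w=wpix(s,p,cr([[112,251],[415,251],[408,511],[118,511],[261,393]]),z)-s['eef_pos']; print(w, w[:4].mean(0))
w=wpix(s,p,cr([[111,155],[411,155],[150,110],[378,110]]),176)-s['eef_pos'];print('lug/ head bottom',w)
w=wpix(s,p,cr([[150,110],[378,110]]),200)-s['eef_pos'];print(w)
c=np.array([533.8,-180]); to(*c,175,-0.488)
```

```text
[[-16.72  17.05  37.29]
 [ 17.53  17.07  37.29]
 [ 18.1  -18.17  37.29]
 [-17.31 -18.19  37.29]
 [  0.14  -1.51  37.29]] [ 0.4  -0.56 37.29]
[[-16.33  18.57  40.29]
 [ 17.12  18.59  40.29]
 [ 17.67 -15.81  40.29]
 [-16.9  -15.84  40.29]
 [  0.13   0.45  40.29]] [ 0.39  1.38 40.29]
lug/ head bottom [[-25.51  -0.75 -33.71]
 [ 25.9   -0.72 -33.71]
 [-18.6    7.49 -33.71]
 [ 19.99   7.51 -33.71]]
[[-16.35  16.47  -9.71]
 [ 17.57  16.49  -9.71]]
row [-0.21  3.47  8.22] 0.488 eef [ 535.94 -262.22  209.68] [-1.57  0.    0.  ] q [ 0.19  0.57  0.35  1.68 -0.23  0.93  0.63]
```

Barrel measured: centre (533.8, −180.0), yaw −0.488, housing 85 mm against the given 84, net's mouth (532.6, −177.6, 111). The plug axis is within about 1 mm of the TCP. I go above the mouth.

Request:
apply_moves --pt "-0.2 0 8.2 0.488 0" --pt "-0.2 0 8.2 0.488 0" --pt "-0.2 1.5 8.2 0.488 0" --pt "-0.2 3.2 8.2 0.488 0" --pt "-0.2 3.2 8.2 0.488 0" --pt "-0.2 3.2 8.2 0.488 0"

```text
clock: 21.32
eef_pos: [534.0, -180.9, 177.8]
tool_rot: [-1.571, -0.0, -0.488]
force: [-0.2, 0.1, -2.6]
width: 34.3
```

Run:
```python
from h import *
ctrl.get_image('wrist');s,p=snap('wrist','w23.png'); print(s['clock'],s['eef_pos'],s['tool_rot'],s['qpos'],s['force'],s['width'])
cv2.imwrite('pics/c23.png',cv2.resize(cv2.imread('pics/w23.png')[150:350,200:430],None,fx=2.8,fy=2.8,interpolation=2))
```

```text
21.375 [ 534.25 -180.97  178.09] [-1.57 -0.   -0.49] [-0.03  0.58  0.47  1.81 -0.34  0.83  0.12] [-0.08  0.84 -2.91] 34.76205982166285
```

View pics/c23.png

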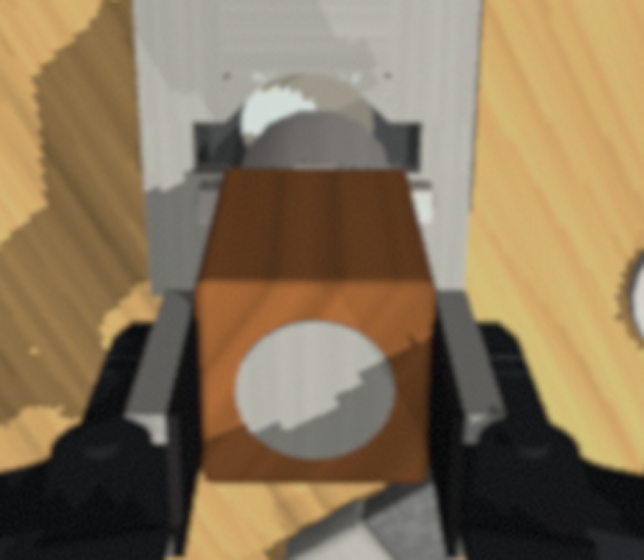

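Run:
```python
from h import *
im=cv2.imread('pics/w23.png');cv2.imwrite('pics/c23b.png',cv2.resize(im[170:240,260:362],None,fx=7.5,fy=7.5,interpolation=2))
```

```text
(no output)
```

View pics/c23b.png

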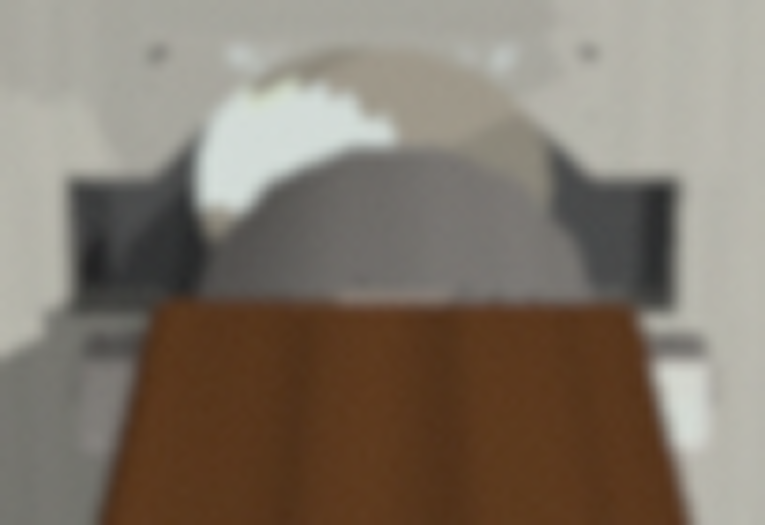

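Run:
```python
from h import *
s=ctrl.read_state();p=ctrl.get_image('wrist'); print(s['eef_pos'],s['tool_rot'])
def cr(a): return np.array(a)/7.5+[260,170]
R_=T(s)[:3,:3]
def tl(w): return (w-T(s)[:3,3])@R_
w=wpix(s,p,cr([[70,180],[677,180],[75,305],[672,305]]),110); print(tl(w),tl(w).mean(0),w.mean(0))
# lug top-edge / front face  h 12..20 => z tcp-38..-30 ; front face lower edge
z=s['eef_pos'][2]
for h in (20,): print('lug', h, tl(wpix(s,p,cr([[82,360],[708,360],[82,335],[708,335]]),z-50+h)))
print(tl(wpix(s,p,cr([[165,300],[632,300]]),z-10)))
```

```text
[ 534.29 -180.86  178.21] [-1.57 -0.   -0.49]
[[-29.7   68.18   7.07]
 [ 27.25  68.24   7.09]
 [-29.71  68.17  -5.44]
 [ 27.23  68.23  -5.43]] [-1.23 68.2   0.82] [ 533.66 -179.58  110.  ]
lug 20 [[-24.38  29.98   4.16]
 [ 25.89  30.03   4.17]
 [-24.3   29.98   6.31]
 [ 25.81  30.03   6.32]]
[[-15.73   9.99  16.75]
 [ 17.66  10.02  16.76]]
```

In the picture the mouth is 2.0 mm to tool −x and about 1.3 mm to tool +z of the plug, consistent in sign with the earlier fit. I correct and enter with the foot only.

Request:
apply_moves --pt "-0.2 0 0.13 0 0" --pt "-0.2 0.8 0.13 0 0" --pt "-0.2 1.5 0.13 0 0" --pt "-0.2 2.0 0.13 0 0" --pt "-0.2 2.5 0.13 0 0" --pt "-0.2 2.7 0.13 0 0" --pt "-0.2 2.7 0.13 0 0"

```text
clock: 22.35
eef_pos: [532.8, -178.1, 150.5]
tool_rot: [-1.571, 0.0, -0.488]
force: [0.1, 0.9, -2.3]
width: 34.3
```

Run:
```python
from h import *
ctrl.get_image('side');s,p=snap('wrist','w24.png'); print(s['clock'],s['eef_pos'],s['tool_rot'],s['force'],s['torque'],s['width'])
im=cv2.imread('pics/w24.png');cv2.imwrite('pics/c24.png',cv2.resize(im[170:340,220:402],None,fx=4,fy=3.5,interpolation=2)[:599])
```

```text
22.4 [ 532.85 -178.24  150.75] [-1.57 -0.   -0.49] [ 0.54  0.61 -2.49] [-0.03 -0.03  0.03] 33.96874317485827
```

View pics/c24.png

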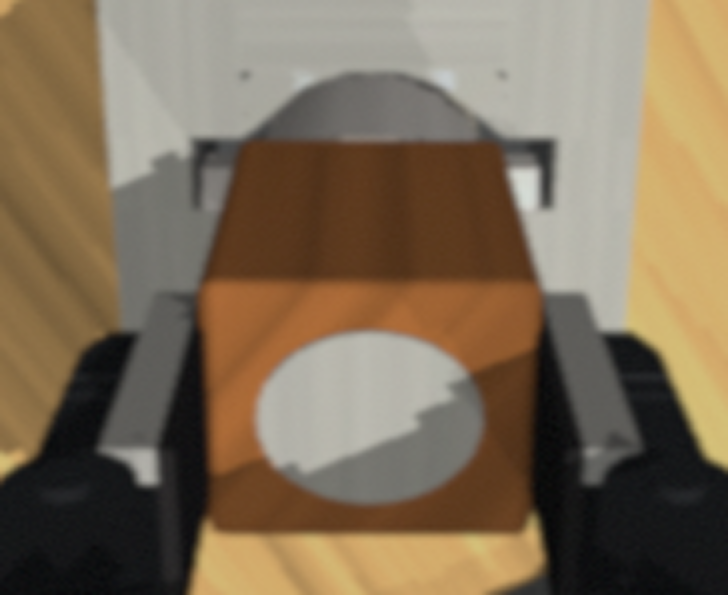

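The foot is in without force and the lugs sit centred over the slots. I push down.

Request:
apply_moves --pt "0 0.4 0 0 0" --pt "0 0.8 0 0 0" --pt "0 1.2 0 0 0" --pt "0 1.6 0 0 0" --pt "0 2.0 0 0 0" --pt "0 2.3 0 0 0" --pt "0 2.3 0 0 0"

```text
clock: 23.32
eef_pos: [533.0, -178.1, 128.4]
tool_rot: [-1.57, -0.0, -0.488]
force: [-2.6, 2.1, 8.4]
width: 34.5
```

Run:
```python
from h import *
s,p=snap('wrist','w25.png'); print(s['clock'],s['eef_pos'],s['tool_rot'],s['force'],s['torque'],s['width'])
im=cv2.imread('pics/w25.png');cv2.imwrite('pics/c25.png',cv2.resize(im[170:340,220:402],None,fx=4,fy=3.5,interpolation=2)[:599])
```

```text
23.325 [ 532.96 -178.1   128.43] [-1.57 -0.   -0.49] [-2.57  2.06  8.4 ] [0.42 0.68 0.01] 34.45409705590821
```

View pics/c25.png

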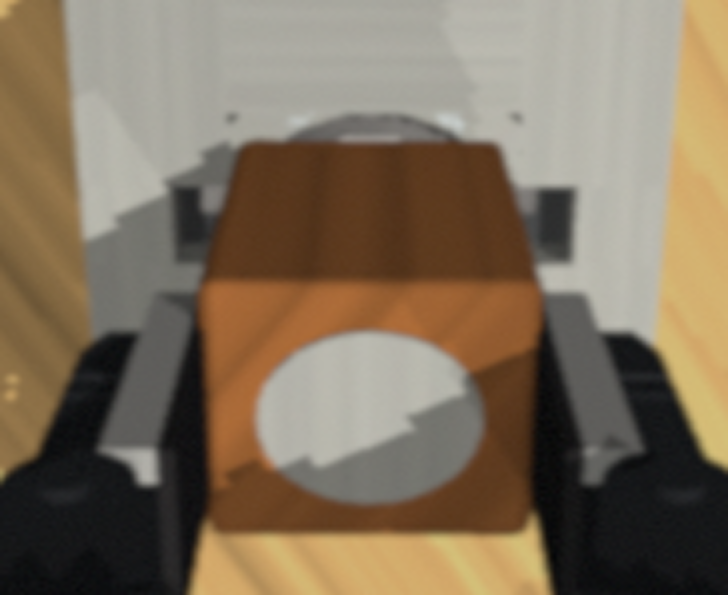

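Spring reaction is about 11 N (8.4 plus the weight), so nearly home. I press a little more to find the bottom.

Request:
apply_moves --pt "0 0.15 0 0 0" --pt "0 0.3 0 0 0" --pt "0 0.3 0 0 0"

```text
clock: 23.75
eef_pos: [533.1, -178.1, 128.0]
tool_rot: [-1.568, -0.001, -0.488]
force: [-6.4, 3.2, 28.2]
width: 34.6
```

Bottomed (28 N, z no longer falling). I ease the press slightly and turn clockwise.

Request:
apply_moves --pt "0 -0.15 0 0 0" --pt "0 -0.15 0 0.15 0" --pt "0 -0.15 0 0.3 0" --pt "0 -0.15 0 0.45 0"

```text
clock: 24.25
eef_pos: [534.5, -179.2, 128.1]
tool_rot: [-1.568, -0.004, -0.943]
force: [-0.5, 0.2, 11.2]
width: 34.6
```

Run:
```python
from h import *
s,p=snap('wrist','w26.png'); print(s['clock'],s['eef_pos'],s['tool_rot'],s['qpos'],s['force'],s['torque'],s['width'])
im=cv2.imread('pics/w26.png');cv2.imwrite('pics/c26.png',cv2.resize(im[140:340,200:420],None,fx=3,fy=3,interpolation=2)[:599])
```

```text
24.25 [ 534.49 -179.15  128.12] [-1.57 -0.   -0.94] [-0.08  0.67  0.56  1.86 -0.51  0.75 -0.18] [-0.55  0.18 11.17] [0.14 0.34 0.08] 34.63505066443515
```

View pics/c26.png

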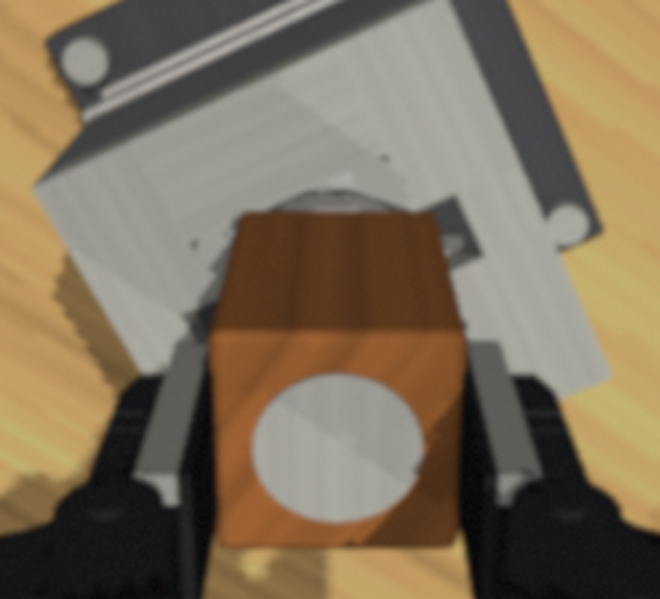

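The plug follows and there is no jam. I continue to about 90°.

Request:
apply_moves --pt "0 0 0 0.15 0" --pt "0 0 0 0.3 0" --pt "0 0 0 0.45 0" --pt "0 0 0 0.6 0" --pt "0 0 0 0.75 0" --pt "0 0 0 0.9 0" --pt "0 0 0 1.05 0" --pt "0 0 0 1.12 0" --pt "0 0 0 1.12 0"

```text
clock: 25.42
eef_pos: [534.4, -179.9, 128.1]
tool_rot: [-1.566, -0.001, -2.058]
force: [-1.7, 0.2, 12.8]
width: 34.4
```

Run:
```python
from h import *
s,p=snap('wrist','w27.png'); print(s['clock'],s['eef_pos'],s['tool_rot'],s['qpos'],s['force'],s['torque'],s['width'])
im=cv2.imread('pics/w27.png');cv2.imwrite('pics/c27.png',cv2.resize(im[140:340,200:420],None,fx=3,fy=3,interpolation=2)[:599])
```

```text
25.425 [ 534.38 -179.92  128.1 ] [-1.57 -0.   -2.06] [-0.24  0.78  0.87  1.86 -0.77  0.88 -1.05] [-1.69  0.24 12.82] [-0.01  0.37  0.04] 34.36991234823854
```

View pics/c27.png

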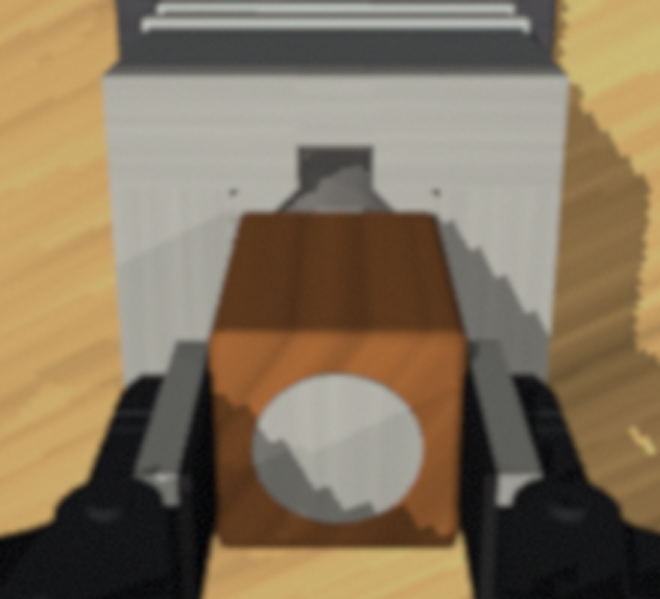

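The slot now points at the camera with the square head aligned to the housing: a 90° turn done. I press slightly firmer to hold it fully home and settle.

Request:
apply_moves --pt "0 0.1 0 0.02 0" --pt "0 0.12 0 0.02 0" --pt "0 0.12 0 0.02 0" --pt "0 0.12 0 0.02 0"

```text
clock: 25.98
eef_pos: [534.4, -180.0, 128.0]
tool_rot: [-1.566, 0.0, -2.077]
force: [-3.0, 0.3, 20.7]
width: 34.4
```

Run:
```python
from h import *
s,p=snap('side','s28.png'); print(s['clock'],s['eef_pos'],s['tool_rot'],s['force'],s['torque'],s['width'])
s2,p2=snap('wrist','w28.png'); print(s2['force'])
for q in ['glaze_jar','test_vase','beaker','glaze_brush','die_ring','clay_block','slip_bowl']: print(q,[(np.round(d['location']),round(d['confidence'],2)) for d in ctrl.mark_of(p,q)][:1])
```

```text
25.975 [ 534.43 -180.03  128.04] [-1.57  0.   -2.08] [-2.97  0.34 20.71] [0.31 0.8  0.27] 34.44082419240136
[-2.46  1.55 21.48]
glaze_jar [(array([519.,  83.,  11.]), 0.55)]
test_vase [(array([494., 326.,  10.]), 0.61)]
beaker [(array([666., -22.,   3.]), 0.79)]
glaze_brush [(array([ 431., -385.,   -2.]), 0.67)]
die_ring [(array([ 621., -338.,    1.]), 0.7)]
clay_block [(array([ 710., -174.,    0.]), 0.91)]
slip_bowl [(array([ 623., -336.,    2.]), 0.62)]
```

View pics/s28.png

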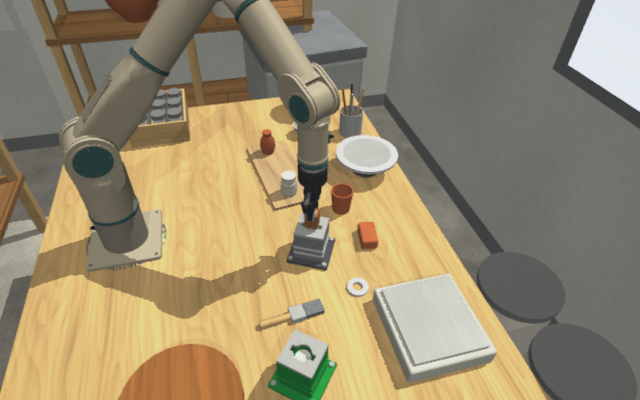

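The plug is in the grey barrel, turned and pressed, still gripped. Neighbours and bystanders are unmoved; the bowl is hidden behind the arm here. Handing in.

Run:
```python
from h import *
print(ctrl.finish_job())
```

```text
the job is handed in; nothing more can be done
None
```

The job is handed in at about 26 s of the 56 s. The plug is in the grey barrel, turned clockwise and pressed down, still gripped.

**Standing it up:** The tool can only point down. I gripped the head's end and eased the fingers so the foot swung down between the pads. Then I dragged the head over the foot to bring it upright. It was let go and stood about 22 mm from the board's centre, between the jar and the vase. The first try eased too far: the plug slipped out, dropped a few centimetres at most onto the board and lay flat again, about 18 mm nearer the robot.

**Into the barrel:** I took it by the square head and entered the grey barrel, not the green look-alike, with the lugs through the slots. I pushed it to the bottom and turned it 91° against the stop at about 92°.

**Last checks:**
- **Fully home:** the tool stayed at z 128.0 mm while the press rose to about 21 N, against the 12 N spring. This is inferred from force and height; the follower itself could not be seen.
- **Grip:** opening 34.4 mm, so the head is still held.
- **Height mismatch:** I expected the tool at 126 mm when home, so my reading is 2 mm high. That could be the grip height or the calibration.
- **Other things:** the jar, vase, beaker, brush, ring and block were found within a few mm of their first positions. The slip bowl was hidden behind the arm in the last picture, and the network's answer for it was a misdetection of the ring. I had not reached near it.

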